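Move the sample bottles to the loading rack in reverse order

TASK

Move the four white sample containers from the blue supply rack into the pockets of the black loading rack in reverse order: the one nearest the supply rack's end plate goes in the pocket farthest from the loading rack's end plate, and so on along the row. Keep them upright, set each down on the pocket floor without dropping it, and do not disturb the other things on the bench.

Things in the scene. Friction and masses are not known exactly. Their poses are not given: they have to be found in the camera images.
- jar_center (a point): widest and squattest: white plastic jar, round, 46 mm diameter, 70 mm tall overall, straight wall to 52 mm above its base, then a full-width ribbed grey lid. The point is on its axis, half-way up; z up. Loose, about 40 to 160 g. Stands upright at the start.
- vial_center (a point): slimmest: white plastic vial, round, 28 mm diameter, 76 mm tall overall, straight wall to 62 mm above its base, then a full-width ribbed grey cap. The point is on its axis, half-way up; z up. Loose, about 40 to 160 g. Stands upright at the start.
- square_center (a point): white plastic bottle of square section, 36 x 36 mm, 82 mm tall overall, flat sides to 60 mm above its base, then a narrow neck and a 23 mm grey screw cap. Sides parallel to the rack within a few degrees at the start; x and y axes normal to its sides. The point is on its axis, half-way up; z up. Loose, about 40 to 160 g. Stands upright at the start.
- round_center (a point): tallest: white plastic bottle, round, 40 mm diameter, 92 mm tall overall, straight wall to 60 mm above its base, then a sloping shoulder and a 23 mm grey screw cap. The point is on its axis, half-way up; z up. Loose, about 40 to 160 g. Stands upright at the start.
- block_jar: fixed aluminium block, 62 x 62 mm, 13 mm high, in the row on the supply rack, with a square recess 54 mm wide and 10 mm deep in which the jar stands at the start (so it marks which place that one came from). Origin: centre of its underside, 3 mm above the bench; recess floor 3 mm above the origin; axes parallel to the supply rack's.
- block_vial: fixed aluminium block, 62 x 62 mm, 13 mm high, in the row on the supply rack, with a square recess 36 mm wide and 10 mm deep in which the vial stands at the start (so it marks which place that one came from). Origin: centre of its underside, 3 mm above the bench; recess floor 3 mm above the origin; axes parallel to the supply rack's.
- block_square: fixed aluminium block, 62 x 62 mm, 13 mm high, in the row on the supply rack, with a square recess 44 mm wide and 10 mm deep in which the square bottle stands at the start (so it marks which place that one came from). Origin: centre of its underside, 3 mm above the bench; recess floor 3 mm above the origin; axes parallel to the supply rack's.
- block_round: fixed aluminium block, 62 x 62 mm, 13 mm high, in the row on the supply rack, with a square recess 48 mm wide and 10 mm deep in which the round bottle stands at the start (so it marks which place that one came from). Origin: centre of its underside, 3 mm above the bench; recess floor 3 mm above the origin; axes parallel to the supply rack's.
- supply_rack: source rack, fixed: blue plastic strip 70 x 268 mm, 3 mm thick, the four blocks in a row on it, 64 mm pitch. At its +y end only, an upright brass-topped end plate 10 mm thick, 45 high, 135 mm from the origin. Origin: centre of underside, on bench; y along the row towards end plate, z up; place centres at y = 96, 32, -32, -96 mm, x = 0.
- loading_rack: fixed black rack, 70 x 262 mm, 4 empty pockets in a row, 58 x 58 inside, 64 mm pitch, wall tops 14 mm and floor 4 mm above the bench. At its +y end only, an upright brass-topped end plate 10 mm thick, 45 high, 135 mm from the origin. Origin: centre of underside, on bench; y along the row towards end plate, z up; place centres at y = 96, 32, -32, -96 mm, x = 0. Grip across row.
There are look-alikes about, which are no part of the job. Leave any orange or red look-alike of the part that bears jar_center alone.

How it is judged (in metres and radians):
At the end, for the whole second after the job is handed in: Each container stands upright (0.1 rad) on the floor of a loading rack pocket (height within 5 mm, centre within 18 mm of the pocket's along and across the row), in the reverse of its order in the supply rack counted from the end plates; at rest, released (((y of block_jar in the frame of supply_rack between -0.106 and -0.086 m and y of jar_center in the frame of loading_rack between 0.078 and 0.114 m) or (y of block_jar in the frame of supply_rack between -0.042 and -0.022 m and y of jar_center in the frame of loading_rack between 0.014 and 0.05 m) or (y of block_jar in the frame of supply_rack between 0.022 and 0.042 m and y of jar_center in the frame of loading_rack between -0.05 and -0.014 m) or (y of block_jar in the frame of supply_rack between 0.086 and 0.106 m and y of jar_center in the frame of loading_rack between -0.114 and -0.078 m)) and x of jar_center in the frame of loading_rack between -0.018 and 0.018 m and z of jar_center in the frame of loading_rack between 0.034 and 0.044 m and angle between each of jar_center, vial_center, square_center, round_center's own z axis and vertical below 0.1 rad and linear speed of each of jar, vial, square, round below 0.02 m/s and contact force between each of jar, vial, square, round and the fingers below 0.05 N and ((y of block_vial in the frame of supply_rack between -0.106 and -0.086 m and y of vial_center in the frame of loading_rack between 0.078 and 0.114 m) or (y of block_vial in the frame of supply_rack between -0.042 and -0.022 m and y of vial_center in the frame of loading_rack between 0.014 and 0.05 m) or (y of block_vial in the frame of supply_rack between 0.022 and 0.042 m and y of vial_center in the frame of loading_rack between -0.05 and -0.014 m) or (y of block_vial in the frame of supply_rack between 0.086 and 0.106 m and y of vial_center in the frame of loading_rack between -0.114 and -0.078 m)) and x of vial_center in the frame of loading_rack between -0.018 and 0.018 m and z of vial_center in the frame of loading_rack between 0.037 and 0.047 m and ((y of block_square in the frame of supply_rack between -0.106 and -0.086 m and y of square_center in the frame of loading_rack between 0.078 and 0.114 m) or (y of block_square in the frame of supply_rack between -0.042 and -0.022 m and y of square_center in the frame of loading_rack between 0.014 and 0.05 m) or (y of block_square in the frame of supply_rack between 0.022 and 0.042 m and y of square_center in the frame of loading_rack between -0.05 and -0.014 m) or (y of block_square in the frame of supply_rack between 0.086 and 0.106 m and y of square_center in the frame of loading_rack between -0.114 and -0.078 m)) and x of square_center in the frame of loading_rack between -0.018 and 0.018 m and z of square_center in the frame of loading_rack between 0.04 and 0.05 m and ((y of block_round in the frame of supply_rack between -0.106 and -0.086 m and y of round_center in the frame of loading_rack between 0.078 and 0.114 m) or (y of block_round in the frame of supply_rack between -0.042 and -0.022 m and y of round_center in the frame of loading_rack between 0.014 and 0.05 m) or (y of block_round in the frame of supply_rack between 0.022 and 0.042 m and y of round_center in the frame of loading_rack between -0.05 and -0.014 m) or (y of block_round in the frame of supply_rack between 0.086 and 0.106 m and y of round_center in the frame of loading_rack between -0.114 and -0.078 m)) and x of round_center in the frame of loading_rack between -0.018 and 0.018 m and z of round_center in the frame of loading_rack between 0.045 and 0.055 m); the robot touches nothing.
It fails at once if a container tipped by more than 40 degrees (angle between any of jar_center, vial_center, square_center, round_center's own z axis and vertical above 0.7 rad).
It fails at once if a container dropped into the loading rack (over 0.65 m/s within 20 mm of its place) ((x of jar_center in the frame of loading_rack between -0.04 and 0.04 m and y of jar_center in the frame of loading_rack between -0.14 and 0.14 m and z of jar_center in the frame of loading_rack below 0.059 m and linear speed of jar above 0.65 m/s) or (x of vial_center in the frame of loading_rack between -0.04 and 0.04 m and y of vial_center in the frame of loading_rack between -0.14 and 0.14 m and z of vial_center in the frame of loading_rack below 0.062 m and linear speed of vial above 0.65 m/s) or (x of square_center in the frame of loading_rack between -0.04 and 0.04 m and y of square_center in the frame of loading_rack between -0.14 and 0.14 m and z of square_center in the frame of loading_rack below 0.065 m and linear speed of square above 0.65 m/s) or (x of round_center in the frame of loading_rack between -0.04 and 0.04 m and y of round_center in the frame of loading_rack between -0.14 and 0.14 m and z of round_center in the frame of loading_rack below 0.07 m and linear speed of round above 0.65 m/s)).
It fails at once if the gel tank, tip box, dish or pipette pushed by more than 30 mm (distance of any of gel_tank, tip_box, dish, pipette from where it was at the start of the episode above 0.03 m).
It also fails if it takes over 109 s, if anything falls off the work surface, if the arm or the gripper's body presses on something with over 40 N, if the wrist force passes 120 N, or if a joint passes its speed limit or range.

ROBOT

A 6-joint arm with a two-finger parallel gripper is mounted at the origin on the work surface. World frame = base frame: x ahead of the robot, y to its left, z up, the work surface at z = 0. Lengths are in mm, angles in degrees, forces in N, time in s.
With the tool pointing down it reaches from about 350 to 850 mm from the base axis. Payload 8.1 kg.
Tool frame: the origin (TCP) lies midway between the tips of the shut fingers; the grasp point (between the pads) lies 19 mm behind it; z points along the fingers, y is the line along which they close (so a half turn about z gives the same grasp; the last joint's range is limited). The gripper opens to 85 mm and grips with 20 to 120 N. Pads are 22 mm wide; open, the fingers measure 114 mm over their backs; the gripper's body (76 mm by 85 mm) begins 54 mm behind the grasp point. The pads swing forward as they close: fully open they stand 13 mm farther back than shut.
Start: joints at [-77.659, 7.471, 85.268, -0, 87.261, -4.893], TCP at [177.791, -573.058, 202.292] pointing down, gripper open.
Joint ranges: [-169.43, 169.43], [-51.17, 129.36], [1.28, 143.12], [-76.62, 256.62], [0, 156.53], [-152.29, 152.29]. Speed limits (degrees/s): [136.94, 136.94, 159.86, 180, 180, 180].

INTERFACE

Orientations are given as [roll, pitch, yaw] about the fixed x, y, z axes, in that order (R = Rz(yaw) Ry(pitch) Rx(roll)).
In Python, from bench import sense, snapshot, order, finder gives the robot as it stands.
- The arm moves only by the tool send_rows, never from a script. Its argument "steps" is a list of rows, each a list of 2 entries, a list of its own where there are three numbers: the shift along the world's x, y, z in units of 30 mm (1.0 is 30 mm), then the turn, a rotation vector about the world's x, y, z in rad. In form: [[[dx, dy, dz], [wx, wy, wz]], ...]. A call has 1 to 10 rows; each row is the pose to reach, as a shift and turn from the pose commanded when the call began; what a row does not reach only later rows make up. A row lasts 1/8 s, in which the tool goes at most 62.5 mm and 10.7 degrees, less where a joint would pass 70% of its speed; a pose out of reach is approached as far as the arm can. A call with a gripper value outside its range is refused whole. "fingers" is the closure, from 0 (fully open) to 1 (shut), set as the call begins (left out, the last holds). The fingers move at their own pace and stop on an object; "squeeze" is the grip in N (left out, the last holds). Time passes only in rows, so rows that repeat a pose let the fingers close. It gives the time, the measured TCP pose, the force, the opening and the grip force at its end, in the units of the state.
- sense(): the state, without advancing time (a new reading comes with each control period).
- snapshot(name): name is "side" or "top" or "wrist"; returns a dict with "img" (480x640x3 uint8, red, green, blue), "K" (3x3 intrinsics, pixels), "k1" (the pictures are not rectified: a ray, as slopes to the right and down, at radius r is drawn at 1 + k1 r^2 times it, then the intrinsics apply), "pose" (4x4, takes a point from camera to world coordinates). Camera axes: x right, y up, looking along -z (the intrinsics and any distortion apply to the point x, -y, -z); pixel columns grow to the right and rows downward; lengths in mm; the calibration is good to about 2 mm. A picture is of the moment at which its call begins. There is no depth.
- order.hand_in(): hands the job in; it is judged then, once.
Trained networks look in the newest picture that a camera, given by its name, has taken for a name from the list of things; names that differ only in an ending like _2 or _b are one class to them, and where a whole thing is asked for, a point or a joint stands for the part that bears it (a point fixed in the world has none). Each returns a list of dicts, best first, with "confidence" (0 to 1); they miss things now and then, are a little off and sometimes report something else, mostly with a low value. They report only what shows in the picture. A call takes as long as a camera call. They do not tell look-alikes from the thing itself.
- finder.find_in(label, camera): "box" ([left, top, width, height] as shares, 0 to 1, of the picture: columns of its width, rows of its height, round what is visible of it).
- finder.trace(label, camera): "mask" (480x640 bool, what is visible of it) and "box" ([left, top, width, height] as shares, 0 to 1, of the picture: columns of its width, rows of its height, round what is visible of it).
- finder.pinpoint(label, camera): "at" ([column, row] as shares, 0 to 1, of the picture: columns of its width, rows of its height: a listed point, or the origin of a listed thing).
The state is a dict: "time": time; "joint_pos": joint angles; "qd": joint speeds; "joint_efforts": joint torques, N m; "tool_pos": TCP position; "tcp_rot": TCP orientation; "ft_force": force on the tool from outside, world axes, zero at the start; "wrist_torque": the same for the moment, N m; "finger_gap": finger opening in mm; "grip_force": force on a finger pad.
Only numpy, scipy, OpenCV 4.12 (cv2) and the standard library are available. Lean on these libraries where they do the work, as an engineer would, in place of code of your own. Each camera call takes 0.05 s, during which the arm holds its last target. There are 200 camera calls.

## Working session

There is one attempt and no reset: what is moved stays moved. The work goes in short steps, Python scripts to look and compute and a tool call to move; the robot and the scene stay as the last step left them, time stands still between calls to the robot, and variables do not carry over. Pictures are saved under pics/ and viewed, at most 14 in all, crops included, and the job is handed in when it is done.

Besides the shell and the picture viewer there is one more tool, called after ">>>" as name(argument=value, ...), one argument or row to a line, values as JSON. send_rows: Moves the arm, as the interface text tells. Its arguments: {"type":"object","properties":{"steps":{"type":"array"},"fingers":{"type":"number"},"squeeze":{"type":"number"}},"required":["steps"]}

```bash
mkdir -p pics
cat > h.py <<'E'
import numpy as np, cv2, sys
from bench import sense, snapshot, order, finder
def save(s,n): cv2.imwrite(f'pics/{n}.png', s['img'][:,:,::-1])
def ray(s,u,v):
    K=s['K']; d=np.array([(u-K[0,2])/K[0,0],(v-K[1,2])/K[1,1]]); x=d.copy()
    for _ in range(20): x=d/(1+s['k1']*(x@x))
    P=np.array(s['pose']); return P[:3,3], P[:3,:3]@np.array([x[0],-x[1],-1])
def onz(s,u,v,z):
    o,d=ray(s,u,v); return o+d*(z-o[2])/d[2]
def proj(s,p):
    P=np.array(s['pose']); c=P[:3,:3].T@(np.array(p)-P[:3,3]); x=np.array([c[0],-c[1]])/-c[2]
    x=x*(1+s['k1']*(x@x)); K=s['K']; return K[0,0]*x[0]+K[0,2],K[1,1]*x[1]+K[1,2]
E
python3 - <<'E'
from h import *
print({k:np.round(v,1) for k,v in sense().items()})
L={'jar_center':41,'vial_center':44,'square_center':47,'round_center':52,'block_jar':3,'block_vial':3,'block_square':3,'block_round':3,'supply_rack':0,'loading_rack':0}
for c in ('top','side'):
    s=snapshot(c); save(s,c+'0'); print(c,np.round(s['pose'],2).tolist(),s['k1'])
    for l,z in L.items():
        print(l,[(round(r['confidence'],2),(np.array(r['at'])*[640,480]).round(0).tolist(),onz(s,r['at'][0]*640,r['at'][1]*480,z).round(0).tolist()) for r in finder.pinpoint(l,c)[:3]])
E
```

```text
{'time': np.float64(0.0), 'joint_pos': array([-77.7,   7.5,  85.3,  -0. ,  87.3,  -4.9]), 'qd': array([ 0.1, -0. , -0.1, -0.1,  0. , -0.2]), 'joint_efforts': array([  0. , -56.9, -50.1,  -0. ,   0. ,  -0. ]), 'tool_pos': array([ 177.7, -572.4,  201.2]), 'tcp_rot': array([-179.9,   -0. ,   17.2]), 'ft_force': array([ 0.3, -0.9, -0.2]), 'wrist_torque': array([-0.,  0., -0.]), 'grip_force': np.float64(0.0), 'finger_gap': np.float64(85.4)}
top [[0.02, 0.99, -0.15, 393.47], [-1.0, 0.02, -0.01, -13.56], [-0.01, 0.15, 0.99, 933.58], [0.0, 0.0, 0.0, 1.0]] 0.04532010978988016
jar_center [(0.94, [248.0, 267.0], [473.0, 106.0, 41.0]), (0.9, [298.0, 229.0], [544.0, 20.0, 41.0]), (0.33, [180.0, 202.0], [589.0, 234.0, 41.0])]
vial_center [(0.6, [178.0, 201.0], [588.0, 236.0, 44.0])]
square_center [(0.94, [144.0, 199.0], [590.0, 296.0, 47.0])]
round_center [(0.93, [213.0, 201.0], [588.0, 171.0, 52.0])]
block_jar [(0.96, [256.0, 205.0], [593.0, 101.0, 3.0]), (0.63, [427.0, 232.0], [550.0, -218.0, 3.0])]
block_vial [(0.8, [186.0, 205.0], [590.0, 232.0, 3.0])]
block_square [(0.79, [152.0, 206.0], [587
[... 311 characters left out ...]
0.018018939967106767
jar_center [(0.89, [335.0, 300.0], [473.0, 110.0, 41.0]), (0.87, [272.0, 287.0], [589.0, 103.0, 41.0]), (0.87, [313.0, 260.0], [539.0, 10.0, 41.0])]
vial_center []
square_center [(0.73, [226.0, 369.0], [588.0, 295.0, 47.0])]
round_center [(0.81, [257.0, 308.0], [589.0, 171.0, 52.0])]
block_jar [(0.68, [275.0, 306.0], [584.0, 111.0, 3.0]), (0.26, [228.0, 371.0], [605.0, 265.0, 3.0])]
block_vial [(0.59, [247.0, 358.0], [586.0, 234.0, 3.0])]
block_square [(0.77, [229.0, 392.0], [587.0, 300.0, 3.0]), (0.58, [247.0, 358.0], [587.0, 234.0, 3.0])]
block_round [(0.59, [262.0, 324.0], [589.0, 159.0, 3.0])]
supply_rack []
loading_rack [(0.56, [333.0, 217.0], [554.0, -213.0, 0.0])]
```

View pics/top0.png

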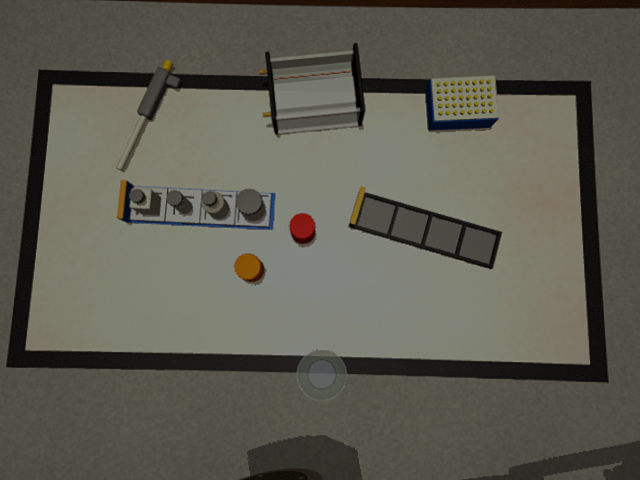

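View pics/side0.png

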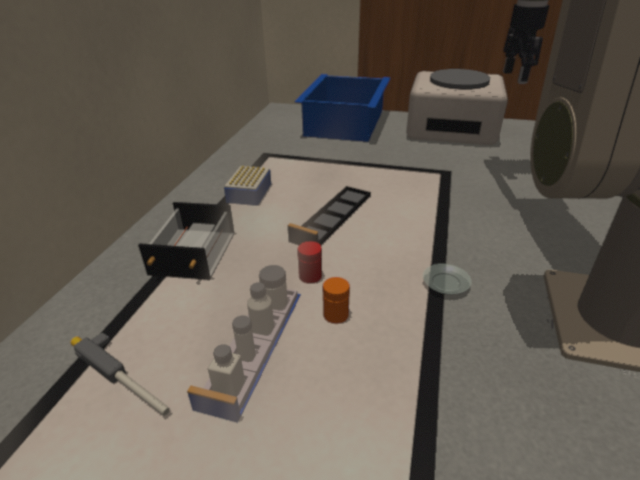

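Candidates for the jar, in the top view: 
- grey-lidded white jar at (250,204), in the last block of the blue rack. This is the one I want.
- red look-alike at (302,228).
- orange look-alike at (249,267).

Order from the supply end plate, which is at the left: square, vial, round, jar. The loading end plate is also at its left end (358,205). I'll check this in a close crop and measure the rack edges.

Run:
```python
from h import *
s=snapshot('top')
cv2.imwrite('pics/crop1.png',cv2.resize(s['img'][170:280,110:310,::-1],(800,440),interpolation=cv2.INTER_CUBIC))
for l in ('loading_rack','supply_rack'):
    for r in finder.trace(l,'top')[:2]:
        m=r['mask'].astype(np.uint8); print(l,round(r['confidence'],2),m.sum())
        c=max(cv2.findContours(m,0,1)[0],key=len)[:,0]
        z=14 if l[0]=='l' else 3
        w=np.array([onz(s,u+.0,v+.0,z)[:2] for u,v in c],np.float32)
        b=cv2.minAreaRect(w); print(b, cv2.boxPoints(b).round(0).tolist())
for l,z in dict(jar_center=41,vial_center=44,square_center=47,round_center=52).items():
    for r in finder.trace(l,'top')[:3]:
        m=r['mask']; v,u=np.nonzero(m); print(l,round(r['confidence'],2),m.sum(),onz(s,u.mean(),v.mean(),z).round(0).tolist())
```

```text
loading_rack 0.93 5699
((554.0032958984375, -211.6457061767578), (271.17803955078125, 78.42039489746094), 72.72909545898438) [[476.0, -329.0], [551.0, -353.0], [632.0, -94.0], [557.0, -71.0]]
supply_rack 0.93 911
((595.71630859375, 347.04046630859375), (80.66539001464844, 30.129688262939453), 2.617445468902588) [[555.0, 360.0], [556.0, 330.0], [637.0, 334.0], [635.0, 364.0]]
jar_center 0.82 768 [586.0, 106.0, 41.0]
jar_center 0.67 683 [474.0, 104.0, 41.0]
vial_center 0.71 394 [587.0, 235.0, 44.0]
square_center 0.84 748 [585.0, 295.0, 47.0]
round_center 0.71 569 [582.0, 169.0, 52.0]
```

View pics/crop1.png

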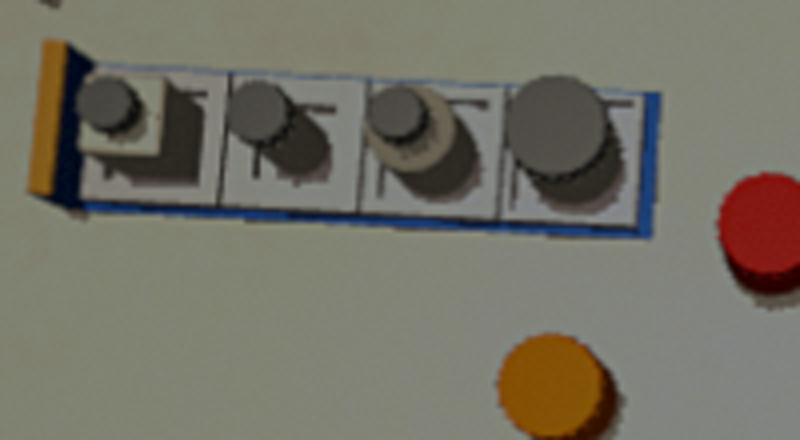

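The crop confirms it: four white containers with grey tops at (110,110), (260,110), (405,120) and (555,125), with the brass end plate at the left. The red and orange ones stand apart. On the way to the supply rack I'll stop over the loading rack for a wrist-camera look.

>>> send_rows(
  steps=[
    [[12.5,12,3.3],[0,0,0.969]],
    [[12.5,12,3.3],[0,0,0.969]],
    [[12.5,12,3.3],[0,0,0.969]],
    [[12.5,12,3.3],[0,0,0.969]],
    [[12.5,12,3.3],[0,0,0.969]],
    [[12.5,12,3.3],[0,0,0.969]],
    [[12.5,12,3.3],[0,0,0.969]],
    [[12.5,12,3.3],[0,0,0.969]],
    [[12.5,12,3.3],[0,0,0.969]],
    [[12.5,12,3.3],[0,0,0.969]],
  ],
  fingers=0,
)

```text
time: 2.7
tool_pos: [554.2, -211.3, 301.7]
tcp_rot: [180.0, -0.0, 73.0]
ft_force: [-1.0, -0.6, -0.3]
finger_gap: 85.5
grip_force: 0.0
```

Run:
```python
from h import *
s=snapshot('wrist'); save(s,'w1'); q=sense(); print(q['tool_pos'],q['tcp_rot'],np.round(s['pose'],2).tolist())
for r in finder.pinpoint('loading_rack','wrist')[:2]: print(r['confidence'],onz(s,r['at'][0]*640,r['at'][1]*480,0))
```

```text
[ 553.17028936 -212.44523744  301.2116453 ] [-1.79991915e+02  1.61112858e-02  7.28650721e+01] [[0.96, 0.28, 0.08, 575.76], [-0.29, 0.91, 0.28, -138.59], [0.0, -0.29, 0.96, 472.54], [0.0, 0.0, 0.0, 1.0]]
0.76 [ 555.53985916 -217.06339464    0.        ]
```

View pics/w1.png

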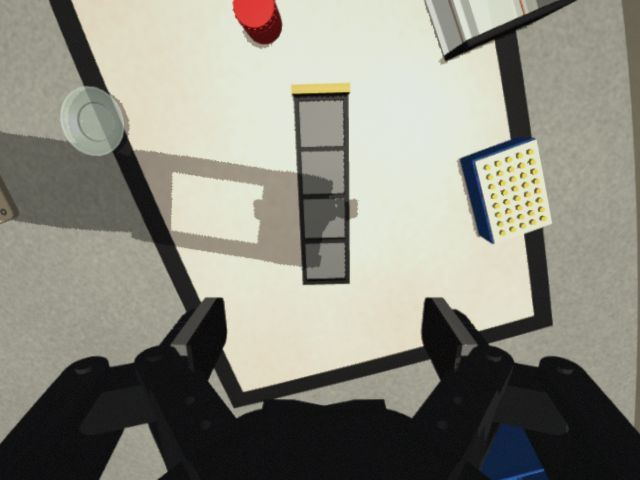

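The wrist picture shows the loading rack: dividers at rows 148, 197 and 241, far end at row 284, end plate at row 89. I'll get its pose from these points.

Run:
```python
from h import *
s=snapshot('wrist')
for a,b in (((299,148.5),(348,148)),((301,197.5),(349,196.5)),((302,241),(349.5,240.5)),((303,284),(350,283.5))):
    A,B=onz(s,*a,14),onz(s,*b,14); d=(B-A)[:2]; print(((A+B)/2).round(1)[:2],np.hypot(*d).round(1),np.degrees(np.arctan2(d[1],d[0])).round(1))
# grid fit by gray mask of rack
m=finder.trace('loading_rack','wrist')[0]['mask'].astype(np.uint8)
c=max(cv2.findContours(m,0,1)[0],key=len)[:,0]; w=np.array([onz(s,*p,14)[:2] for p in c],np.float32); print(cv2.minAreaRect(w))
```

```text
[ 569.5 -155.2] 64.5 -16.6
[ 552.3 -217.7] 65.7 -16.0
[ 534.8 -277.9] 67.5 -16.6
[ 516.3 -341.9] 69.6 -16.5
((554.6455078125, -207.65264892578125), (275.1519470214844, 74.55095672607422), 74.49222564697266)
```

>>> send_rows(
  steps=[
    [[0.7,13.5,-0.3],[0,0,0.27]],
    [[0.7,13.5,-0.3],[0,0,0.27]],
    [[0.7,13.5,-0.3],[0,0,0.27]],
    [[0.7,13.5,-0.3],[0,0,0.27]],
    [[0.7,13.5,-0.3],[0,0,0.27]],
    [[0.7,13.5,-0.3],[0,0,0.27]],
    [[0.7,13.5,-0.3],[0,0,0.27]],
    [[0.7,13.5,-0.3],[0,0,0.27]],
    [[0.7,13.5,-0.3],[0,0,0.27]],
  ],
)

```text
time: 4.03
tool_pos: [573.9, 190.4, 292.2]
tcp_rot: [-180.0, 0.0, 88.1]
ft_force: [0.7, -1.0, -0.7]
finger_gap: 85.6
grip_force: 0.0
```

Run:
```python
from h import *
s=snapshot('wrist'); save(s,'w2'); q=sense(); print(q['tool_pos'],q['tcp_rot'])
L={'jar_center':41,'vial_center':44,'square_center':47,'round_center':52,'block_jar':3,'block_vial':3,'block_square':3,'block_round':3,'supply_rack':0}
for l,z in L.items():
    print(l,[(round(r['confidence'],2),(np.array(r['at'])*[640,480]).round(0).tolist(),onz(s,r['at'][0]*640,r['at'][1]*480,z).round(0).tolist()) for r in finder.pinpoint(l,'wrist')[:2]])
```

```text
[573.97361096 190.13192627 292.33214125] [1.79998356e+02 2.96781385e-02 8.81125024e+01]
jar_center [(0.92, [337.0, 260.0], [589.0, 108.0, 41.0]), (0.89, [310.0, 320.0], [548.0, 17.0, 41.0])]
vial_center [(0.6, [330.0, 161.0], [583.0, 237.0, 44.0])]
square_center [(0.76, [332.0, 108.0], [587.0, 298.0, 47.0])]
round_center [(0.83, [331.0, 220.0], [582.0, 166.0, 52.0])]
block_jar [(0.58, [335.0, 250.0], [588.0, 108.0, 3.0])]
block_vial [(0.76, [333.0, 161.0], [588.0, 234.0, 3.0])]
block_square [(0.44, [334.0, 252.0], [586.0, 105.0, 3.0])]
block_round [(0.9, [332.0, 209.0], [585.0, 169.0, 3.0])]
supply_rack [(0.4, [332.0, 164.0], [586.0, 230.0, 0.0])]
```

View pics/w2.png

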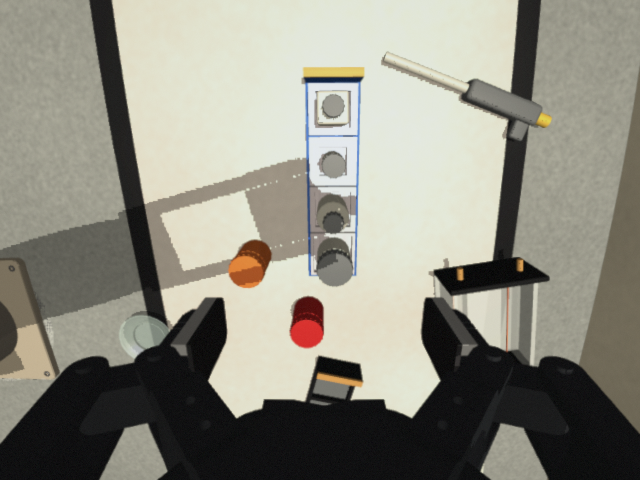

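Run:
```python
from h import *
s=snapshot('wrist')
for v,a,b in ((135.5,307.5,360),(186,308,358.5),(232.5,308.5,357.5)):
    A,B=onz(s,a,v,14),onz(s,b,v,14); print('div',((A+B)/2).round(1)[:2],np.hypot(*(B-A)[:2]).round(1))
for n,u,v,z in (('sq',333,106,88),('vial',333,164,82),('round',333.5,222,98),('jar',334.5,268,76)): print(n,onz(s,u,v,z).round(1))
g=s['img'][60:300,280:390,::-1]; cv2.imwrite('pics/w2c.png',cv2.resize(g,None,fx=2.5,fy=2.5,interpolation=2))
```

```text
div [589.  268.1] 67.1
div [586.8 203.5] 67.2
div [584.9 139.2] 67.8
sq [586.8 297.9  88. ]
vial [585.4 237.6  82. ]
round [584.1 175.3  98. ]
jar [584.5 111.4  76. ]
```

View pics/w2c.png

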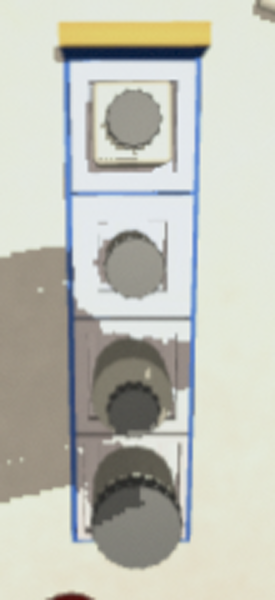

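Supply place centres, square to jar: (588,298), (586,236), (585,173), (584,109), with rack yaw about -1.8°. The loading rack origin is (552,-217) at -16.2°. Fetching the square bottle first.

>>> send_rows(
  steps=[
    [[0.47,3.54,-2.5],[0,0,0]],
    [[0.47,3.54,-4.2],[0,0,0]],
    [[0.47,3.54,-5.4],[0,0,0]],
    [[0.47,3.54,-5.4],[0,0,0]],
    [[0.47,3.54,-6.4],[0,0,0]],
    [[0.47,3.54,-7.4],[0,0,0]],
    [[0.47,3.54,-8.3],[0,0,0]],
    [[0.47,3.54,-8.8],[0,0,0]],
    [[0.47,3.54,-8.8],[0,0,0]],
  ],
)

```text
time: 5.7
tool_pos: [588.0, 297.6, 28.5]
tcp_rot: [-180.0, 0.0, 88.2]
ft_force: [-0.7, 0.6, -0.6]
finger_gap: 85.3
grip_force: 0.0
```

>>> send_rows(
  steps=[
    [[0,0,0],[0,0,0]],
    [[0,0,0],[0,0,0]],
    [[0,0,0],[0,0,0]],
    [[0,0,0],[0,0,0]],
    [[0,0,0],[0,0,0]],
    [[0,0,0],[0,0,0]],
  ],
  fingers=1,
  squeeze=40,
)

```text
time: 6.45
tool_pos: [588.6, 298.5, 29.7]
tcp_rot: [179.9, -0.0, 88.2]
ft_force: [-1.2, -0.5, 5.8]
finger_gap: 34.2
grip_force: 40.1
```

>>> send_rows(
  steps=[
    [[0,0,0.6],[0,0,0]],
    [[0,0,1.8],[0,0,0]],
    [[0,0,3.2],[0,0,0]],
    [[0,-0.4,4.2],[0,0,0]],
    [[0,-1.3,4.4],[0,0,0]],
    [[0,-2.6,4.4],[0,0,-0.05]],
    [[0,-4.2,4.4],[0,0,-0.1]],
    [[-0.3,-5.9,4.4],[0,0,-0.15]],
    [[-0.6,-7.6,4.4],[0,0,-0.2]],
    [[-0.9,-9.3,4.4],[0,0,-0.251]],
  ],
)

```text
time: 7.7
tool_pos: [560.6, 17.6, 161.4]
tcp_rot: [179.9, -0.0, 73.8]
ft_force: [0.6, -0.9, -1.5]
finger_gap: 34.4
grip_force: 40.4
```

>>> send_rows(
  steps=[
    [[-0.3,-1.7,0],[0,0,0]],
    [[-0.6,-3.4,0],[0,0,0]],
    [[-0.8,-5.1,0],[0,0,0]],
    [[-1.0,-6.8,0],[0,0,0]],
    [[-1.19,-8.4,0],[0,0,0]],
    [[-1.19,-9.7,0],[0,0,0]],
    [[-1.19,-10.6,0],[0,0,0]],
    [[-1.19,-10.94,0],[0,0,0]],
    [[-1.19,-10.94,0],[0,0,0]],
  ],
)

```text
time: 8.82
tool_pos: [525.2, -309.0, 160.6]
tcp_rot: [180.0, -0.0, 73.8]
ft_force: [-0.3, 1.2, -2.0]
finger_gap: 34.6
grip_force: 40.4
```

Run:
```python
from h import *
s=snapshot('wrist'); save(s,'w3'); q=sense(); print(q['tool_pos'],q['tcp_rot'],q['finger_gap'])
for y in (96,32,-32,-96):
  t=np.radians(16.2); p=(552+y*np.sin(t),-217+y*np.cos(t),14); print(np.round(p),np.round(proj(s,p)))
```

```text
[ 525.30072348 -308.32096586  160.5441389 ] [-1.79997361e+02 -2.66001145e-02  7.38482925e+01] 34.427407517525175
[ 579. -125.   14.] [324.  -8.]
[ 561. -186.   14.] [324.  74.]
[ 543. -248.   14.] [324. 150.]
[ 525. -309.   14.] [324. 218.]
```

View pics/w3.png

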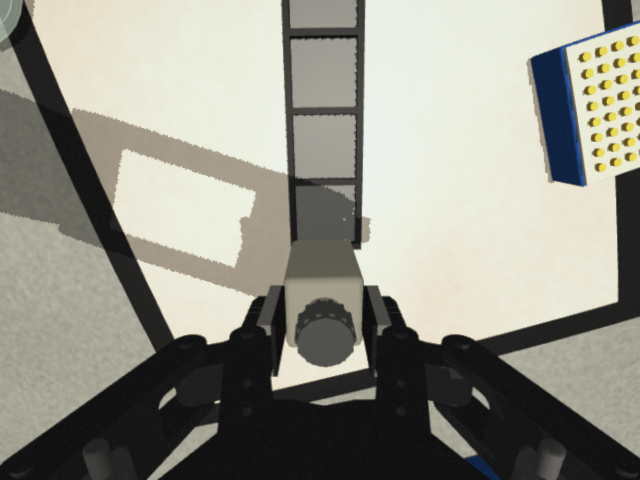

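The picture shows the pocket centres at about (325,72), (326,146) and (327,215), against predictions at rows 74, 150 and 218. So the rack is about 2 mm farther out than I had it, and I'll correct by that. The bottle hangs upright at (325,300). Lowering.

>>> send_rows(
  steps=[
    [[0.05,0.06,-0.6],[0,0,0]],
    [[0.05,0.06,-1.6],[0,0,0]],
    [[0.05,0.06,-2.7],[0,0,0]],
    [[0.05,0.06,-3.5],[0,0,0]],
    [[0.05,0.06,-4.0],[0,0,0]],
    [[0.05,0.06,-4.2],[0,0,0]],
    [[0.05,0.06,-4.35],[0,0,0]],
    [[0.05,0.06,-4.45],[0,0,0]],
    [[0.05,0.06,-4.47],[0,0,0]],
  ],
)

```text
time: 10.0
tool_pos: [527.4, -307.8, 27.7]
tcp_rot: [179.9, 0.0, 73.8]
ft_force: [-3.2, 2.5, 8.2]
finger_gap: 34.9
grip_force: 41.3
```

>>> send_rows(
  steps=[
    [[0,0,0],[0,0,0]],
    [[0,0,0],[0,0,0]],
    [[0,0,0],[0,0,0]],
    [[0,0,0],[0,0,0]],
    [[0,0,0.5],[0,0,0]],
    [[0,0,2],[0,0,0]],
    [[0,0,3.6],[0,0,0]],
    [[0,0,4.6],[0,0,0]],
    [[0,0.5,4.6],[0,0,0]],
  ],
  fingers=0,
)

```text
time: 11.12
tool_pos: [528.7, -294.1, 169.2]
tcp_rot: [179.6, 0.1, 73.8]
ft_force: [0.0, -0.3, -0.3]
finger_gap: 85.4
grip_force: 0.0
```

Run:
```python
from h import *
s=snapshot('wrist'); save(s,'w4'); q=sense(); print(q['tool_pos'],q['tcp_rot'],q['finger_gap'])
for r in finder.pinpoint('square_center','wrist')[:2]: print(r['confidence'],r['at'],onz(s,r['at'][0]*640,r['at'][1]*480,45))
```

```text
[ 527.85723925 -290.85400461  166.4806701 ] [ 1.79807231e+02 -1.49215023e-03  7.38500092e+01] 85.70698758029305
0.58 [0.5095, 0.4952] [ 527.42170793 -307.80644532   45.        ]
```

View pics/w4.png

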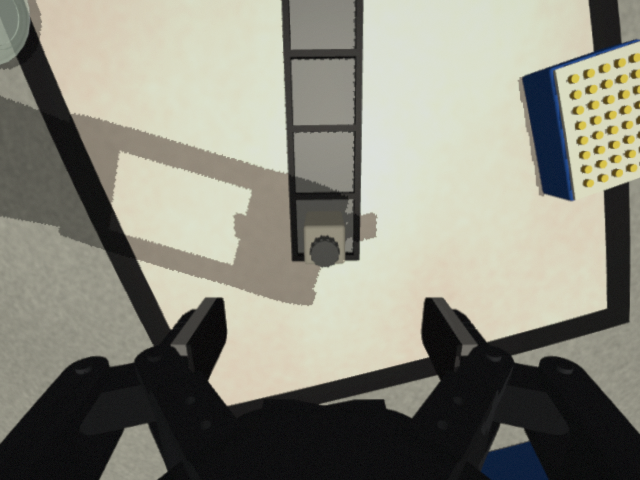

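The square bottle stands upright in the farthest pocket, cap at (323,250). Next is the vial.

>>> send_rows(
  steps=[
    [[0.2,1,0],[0,0,0.03]],
    [[0.4,3,0],[0,0,0.08]],
    [[0.6,5,0],[0,0,0.13]],
    [[0.8,7,0],[0,0,0.18]],
    [[1.0,9,0],[0,0,0.22]],
    [[1.3,11,0],[0,0,0.251]],
    [[1.6,13,0],[0,0,0.251]],
    [[1.8,15,0],[0,0,0.251]],
    [[1.99,16.8,0],[0,0,0.251]],
    [[1.99,17.61,0],[0,0,0.251]],
  ],
)

```text
time: 12.48
tool_pos: [584.8, 238.7, 162.0]
tcp_rot: [-179.8, 0.0, 88.4]
ft_force: [-0.1, -0.4, -0.9]
finger_gap: 85.7
grip_force: 0.0
```

>>> send_rows(
  steps=[
    [[0,0,-0.3],[0,0,0]],
    [[0,0,-1.3],[0,0,0]],
    [[0,0,-2.5],[0,0,0]],
    [[0,0,-3.7],[0,0,0]],
    [[0,0,-4.3],[0,0,0]],
    [[0,0,-4.47],[0,0,0]],
    [[0,0,-4.47],[0,0,0]],
  ],
)

```text
time: 13.35
tool_pos: [587.1, 235.7, 30.9]
tcp_rot: [179.9, -0.0, 88.2]
ft_force: [0.2, -0.4, -0.2]
finger_gap: 85.5
grip_force: 0.0
```

>>> send_rows(
  steps=[
    [[0,0,0],[0,0,0]],
    [[0,0,0],[0,0,0]],
    [[0,0,0],[0,0,0]],
    [[0,0,0],[0,0,0]],
    [[0,0,0],[0,0,0]],
    [[0,0,0],[0,0,0]],
    [[0,0,0],[0,0,0]],
  ],
  fingers=1,
  squeeze=40,
)

```text
time: 14.22
tool_pos: [586.8, 236.3, 30.8]
tcp_rot: [180.0, -0.0, 88.2]
ft_force: [-1.7, -0.1, 6.0]
finger_gap: 25.9
grip_force: 39.6
```

>>> send_rows(
  steps=[
    [[0,0,0.6],[0,0,0]],
    [[0,0,1.8],[0,0,0]],
    [[0,0,3.2],[0,0,0]],
    [[0,-0.4,4.2],[0,0,0]],
    [[0,-1.3,4.4],[0,0,0]],
    [[0,-2.6,4.4],[0,0,-0.05]],
    [[0,-4.2,4.4],[0,0,-0.1]],
    [[-0.3,-5.9,4.4],[0,0,-0.15]],
    [[-0.6,-7.6,4.4],[0,0,-0.2]],
    [[-0.9,-9.3,4.4],[0,0,-0.251]],
  ],
)

```text
time: 15.48
tool_pos: [559.0, -44.6, 163.2]
tcp_rot: [179.9, -0.0, 73.8]
ft_force: [0.2, 0.8, -0.1]
finger_gap: 25.8
grip_force: 39.5
```

>>> send_rows(
  steps=[
    [[-0.2,-1.7,0],[0,0,0]],
    [[-0.4,-3.4,0],[0,0,0]],
    [[-0.5,-4.9,0],[0,0,0]],
    [[-0.5,-6.0,0],[0,0,0]],
    [[-0.5,-6.6,0],[0,0,0]],
    [[-0.5,-6.76,0],[0,0,0]],
    [[-0.5,-6.76,0],[0,0,0]],
  ],
)

```text
time: 16.35
tool_pos: [544.5, -245.0, 162.2]
tcp_rot: [-180.0, -0.0, 73.9]
ft_force: [-0.2, 0.2, -1.5]
finger_gap: 25.6
grip_force: 39.5
```

>>> send_rows(
  steps=[
    [[0,0,-0.6],[0,0,0]],
    [[0,0,-1.6],[0,0,0]],
    [[0,0,-2.7],[0,0,0]],
    [[0,0,-3.5],[0,0,0]],
    [[0,0,-4.0],[0,0,0]],
    [[0,0,-4.2],[0,0,0]],
    [[0,0,-4.35],[0,0,0]],
    [[0,0,-4.45],[0,0,0]],
    [[0,0,-4.47],[0,0,0]],
  ],
)

```text
time: 17.48
tool_pos: [544.9, -246.1, 28.8]
tcp_rot: [179.9, 0.0, 73.8]
ft_force: [-0.4, 0.3, 4.6]
finger_gap: 25.5
grip_force: 40.0
```

>>> send_rows(
  steps=[
    [[0,0,0],[0,0,0]],
    [[0,0,0],[0,0,0]],
    [[0,0,0],[0,0,0]],
    [[0,0,0],[0,0,0]],
    [[0,0,0.5],[0,0,0]],
    [[0,0,2],[0,0,0]],
    [[0,0,3.6],[0,0,0]],
    [[0,0,4.6],[0,0,0]],
    [[0,0.5,4.6],[0,0,0]],
  ],
  fingers=0,
)

```text
time: 18.6
tool_pos: [546.6, -232.4, 171.1]
tcp_rot: [179.6, 0.1, 73.8]
ft_force: [-0.1, 0.4, -0.3]
finger_gap: 85.3
grip_force: 0.0
```

Run:
```python
from h import *
s=snapshot('wrist'); save(s,'w5')
for l,z in (('square_center',45),('vial_center',42)):
  for r in finder.pinpoint(l,'wrist')[:2]: print(l,r['confidence'],r['at'],onz(s,r['at'][0]*640,r['at'][1]*480,z))
```

```text
square_center 0.79 [0.5067, 0.6277] [ 525.50830563 -308.51694538   45.        ]
vial_center 0.86 [0.5072, 0.4965] [ 543.51383963 -247.68517658   42.        ]
```

View pics/w5.png

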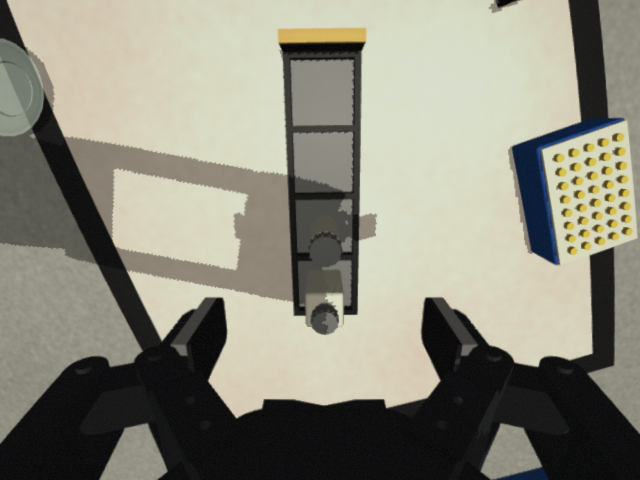

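The vial stands in the third pocket, cap at (324,248), and the square bottle hasn't moved. Next is the round bottle.

>>> send_rows(
  steps=[
    [[0.2,1,0],[0,0,0.03]],
    [[0.4,3,0],[0,0,0.08]],
    [[0.6,5,0],[0,0,0.13]],
    [[0.8,7,0],[0,0,0.18]],
    [[1.0,9,0],[0,0,0.22]],
    [[1.3,11,0],[0,0,0.251]],
    [[1.35,12.7,0],[0,0,0.251]],
    [[1.35,13.48,0],[0,0,0.251]],
    [[1.35,13.48,0],[0,0,0.251]],
  ],
)

```text
time: 19.88
tool_pos: [583.6, 175.2, 164.0]
tcp_rot: [-179.8, 0.0, 88.4]
ft_force: [-0.1, -0.7, 0.1]
finger_gap: 85.5
grip_force: 0.0
```

>>> send_rows(
  steps=[
    [[0,0,-0.3],[0,0,0]],
    [[0,0,-1.3],[0,0,0]],
    [[0,0,-2.5],[0,0,0]],
    [[0,0,-3.7],[0,0,0]],
    [[0,0,-4.3],[0,0,0]],
    [[0,0,-4.47],[0,0,0]],
    [[0,0,-4.47],[0,0,0]],
  ],
)

```text
time: 20.75
tool_pos: [585.5, 173.4, 32.7]
tcp_rot: [179.9, -0.0, 88.2]
ft_force: [-0.6, -0.3, -0.1]
finger_gap: 85.6
grip_force: 0.0
```

>>> send_rows(
  steps=[
    [[0,0,0],[0,0,0]],
    [[0,0,0],[0,0,0]],
    [[0,0,0],[0,0,0]],
    [[0,0,0],[0,0,0]],
    [[0,0,0],[0,0,0]],
    [[0,0,0],[0,0,0]],
  ],
  fingers=1,
  squeeze=40,
)

```text
time: 21.5
tool_pos: [585.6, 174.0, 33.3]
tcp_rot: [179.9, -0.0, 88.2]
ft_force: [-1.9, -0.4, 5.0]
finger_gap: 36.6
grip_force: 39.4
```

>>> send_rows(
  steps=[
    [[0,0,0.6],[0,0,0]],
    [[0,0,1.8],[0,0,0]],
    [[0,0,3.2],[0,0,0]],
    [[0,-0.4,4.2],[0,0,0]],
    [[0,-1.3,4.4],[0,0,0]],
    [[0,-2.6,4.4],[0,0,-0.05]],
    [[0,-4.2,4.4],[0,0,-0.1]],
    [[-0.3,-5.9,4.4],[0,0,-0.15]],
    [[-0.6,-7.6,4.4],[0,0,-0.2]],
    [[-0.75,-9.2,4.4],[0,0,-0.251]],
  ],
)

```text
time: 22.75
tool_pos: [562.0, -104.0, 165.2]
tcp_rot: [179.9, 0.0, 73.7]
ft_force: [0.8, -0.1, -1.9]
finger_gap: 36.4
grip_force: 40.3
```

>>> send_rows(
  steps=[
    [[0,-1.2,0],[0,0,0]],
    [[0,-2.1,0],[0,0,0]],
    [[0,-2.6,0],[0,0,0]],
    [[0,-2.74,0],[0,0,0]],
    [[0,-2.74,0],[0,0,0]],
  ],
)

```text
time: 23.38
tool_pos: [562.5, -183.9, 164.1]
tcp_rot: [-180.0, -0.0, 73.9]
ft_force: [0.6, -0.1, -0.9]
finger_gap: 36.4
grip_force: 40.3
```

>>> send_rows(
  steps=[
    [[0,0,-0.6],[0,0,0]],
    [[0,0,-1.6],[0,0,0]],
    [[0,0,-2.7],[0,0,0]],
    [[0,0,-3.5],[0,0,0]],
    [[0,0,-4.0],[0,0,0]],
    [[0,0,-4.2],[0,0,0]],
    [[0,0,-4.35],[0,0,0]],
    [[0,0,-4.45],[0,0,0]],
    [[0,0,-4.47],[0,0,0]],
  ],
)

```text
time: 24.5
tool_pos: [563.2, -184.9, 31.3]
tcp_rot: [179.9, 0.0, 73.8]
ft_force: [-4.0, 1.8, 6.5]
finger_gap: 36.6
grip_force: 41.4
```

>>> send_rows(
  steps=[
    [[0,0,0],[0,0,0]],
    [[0,0,0],[0,0,0]],
    [[0,0,0],[0,0,0]],
    [[0,0,0],[0,0,0]],
    [[0,0,0.5],[0,0,0]],
    [[0,0,2],[0,0,0]],
    [[0,0,3.6],[0,0,0]],
    [[0,0,4.6],[0,0,0]],
    [[0,0.5,4.6],[0,0,0]],
  ],
  fingers=0,
)

```text
time: 25.62
tool_pos: [564.7, -170.9, 172.9]
tcp_rot: [179.6, 0.1, 73.8]
ft_force: [-0.7, -0.2, -0.2]
finger_gap: 85.3
grip_force: 0.0
```

Run:
```python
from h import *
s=snapshot('wrist'); save(s,'w6')
for l,z in (('square_center',45),('vial_center',42),('round_center',50)):
  for r in finder.pinpoint(l,'wrist')[:1]: print(l,r['confidence'],onz(s,r['at'][0]*640,r['at'][1]*480,z))
```

```text
square_center 0.95 [ 522.89950515 -308.50607391   45.        ]
vial_center 0.65 [ 542.19366287 -246.32847566   42.        ]
round_center 0.57 [ 557.85211834 -187.99459152   50.        ]
```

View pics/w6.png

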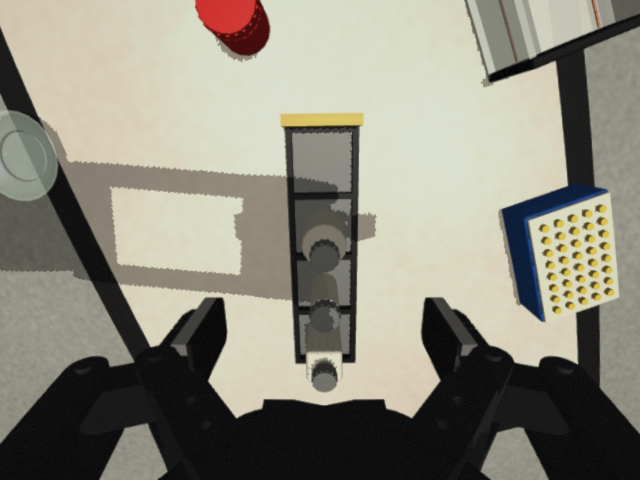

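The round bottle stands in the second pocket, cap at (324,253). Last is the jar.

>>> send_rows(
  steps=[
    [[0.1,1,0],[0,0,0.03]],
    [[0.3,3,0],[0,0,0.1]],
    [[0.5,5,0],[0,0,0.17]],
    [[0.7,7,0],[0,0,0.251]],
    [[0.72,8.6,0],[0,0,0.251]],
    [[0.72,9.3,0],[0,0,0.251]],
    [[0.72,9.3,0],[0,0,0.251]],
  ],
)

```text
time: 26.7
tool_pos: [583.3, 110.2, 166.6]
tcp_rot: [-179.9, 0.0, 88.3]
ft_force: [0.2, -0.5, -0.1]
finger_gap: 85.7
grip_force: 0.0
```

>>> send_rows(
  steps=[
    [[0,0,-0.3],[0,0,0]],
    [[0,0,-1.3],[0,0,0]],
    [[0,0,-2.5],[0,0,0]],
    [[0,0,-3.7],[0,0,0]],
    [[0,0,-4.4],[0,0,0]],
    [[0,0,-4.73],[0,0,0]],
    [[0,0,-4.73],[0,0,0]],
  ],
)

```text
time: 27.58
tool_pos: [584.1, 109.0, 25.8]
tcp_rot: [-180.0, 0.0, 88.2]
ft_force: [0.7, 0.2, 0.2]
finger_gap: 85.4
grip_force: 0.0
```

>>> send_rows(
  steps=[
    [[0,0,0],[0,0,0]],
    [[0,0,0],[0,0,0]],
    [[0,0,0],[0,0,0]],
    [[0,0,0],[0,0,0]],
    [[0,0,0],[0,0,0]],
  ],
  fingers=1,
  squeeze=40,
)

```text
time: 28.2
tool_pos: [585.0, 109.6, 27.4]
tcp_rot: [179.9, -0.0, 88.2]
ft_force: [-2.0, 0.3, 4.5]
finger_gap: 43.4
grip_force: 40.6
```

>>> send_rows(
  steps=[
    [[0,0,0.6],[0,0,0]],
    [[0,0,1.8],[0,0,0]],
    [[0,0,3.2],[0,0,0]],
    [[0,-0.4,4.2],[0,0,0]],
    [[0,-1.5,4.4],[0,0,0]],
    [[0,-3.0,4.4],[0,0,-0.06]],
    [[0,-4.6,4.4],[0,0,-0.13]],
    [[-0.1,-6.2,4.4],[0,0,-0.19]],
    [[-0.13,-7.3,4.4],[0,0,-0.251]],
    [[-0.13,-7.75,4.4],[0,0,-0.251]],
  ],
)

```text
time: 29.45
tool_pos: [580.0, -124.9, 159.0]
tcp_rot: [179.9, 0.0, 73.7]
ft_force: [-0.3, -0.1, -1.5]
finger_gap: 43.5
grip_force: 41.1
```

>>> send_rows(
  steps=[
    [[0,0,0],[0,0,0]],
    [[0,0,-1],[0,0,0]],
    [[0,0,-2],[0,0,0]],
    [[0,0,-2.4],[0,0,0]],
    [[0,0,-2.4],[0,0,0]],
  ],
)

```text
time: 30.08
tool_pos: [579.6, -121.9, 85.3]
tcp_rot: [-179.9, -0.0, 73.9]
ft_force: [-0.7, -0.4, -1.2]
finger_gap: 43.2
grip_force: 41.1
```

Run:
```python
from h import *
s=snapshot('wrist'); q=sense(); print(q['tool_pos'],q['finger_gap'])
cv2.imwrite('pics/w7.png',s['img'][100:460,140:500,::-1])
t=np.radians(16.2)
for y in (128,64): print(np.round(proj(s,(553.5+y*np.sin(t),-215.2+y*np.cos(t),14))))
x,y,z=q['tool_pos']; b=z-21.5  # lid top above tcp: 76-26
print('lid top centre',np.round(proj(s,(x,y,z+50))),'+23',np.round(proj(s,(x+23*np.sin(t),y+23*np.cos(t),z+50))))
```

```text
[ 580.44817856 -122.36957769   86.56215718] 43.57733999698535
[326. 200.]
[326. 281.]
lid top centre [327. 332.] +23 [328. 280.]
```

View pics/w7.png

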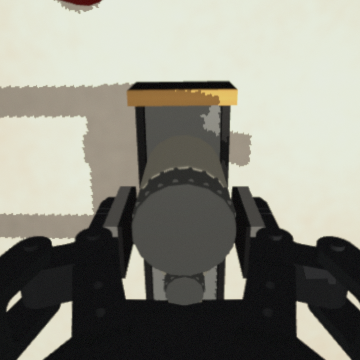

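The jar's lid is at about (324,326) in full-picture pixels, with its upper edge at row 280 as predicted, so it is centred over the pocket. Lowering it.

>>> send_rows(
  steps=[
    [[0,0,-0.4],[0,0,0]],
    [[0,0,-1.0],[0,0,0]],
    [[0,0,-1.5],[0,0,0]],
    [[0,0,-1.75],[0,0,0]],
    [[0,0,-1.92],[0,0,0]],
    [[0,0,-2.03],[0,0,0]],
    [[0,0,-2.07],[0,0,0]],
  ],
)

```text
time: 31.0
tool_pos: [580.3, -123.2, 25.4]
tcp_rot: [180.0, 0.0, 73.8]
ft_force: [-9.4, 2.8, 16.1]
finger_gap: 43.7
grip_force: 42.6
```

>>> send_rows(
  steps=[
    [[0,0,0],[0,0,0]],
    [[0,0,0],[0,0,0]],
    [[0,0,0],[0,0,0]],
    [[0,0,0],[0,0,0]],
    [[0,0,0.5],[0,0,0]],
    [[0,0,2],[0,0,0]],
    [[0,0,4],[0,0,0]],
    [[0,0,6],[0,0,0]],
    [[0,1,7],[0,0,0]],
    [[0,2,7.5],[0,0,0]],
  ],
  fingers=0,
)

```text
time: 32.25
tool_pos: [581.2, -62.9, 253.3]
tcp_rot: [179.7, -0.0, 73.8]
ft_force: [0.2, -1.0, -0.2]
finger_gap: 85.6
grip_force: 0.0
```

Run:
```python
from h import *
s=snapshot('wrist'); t=np.radians(16.2)
a=s['img'][:,170:470,::-1]
for l,z in (('square_center',45),('vial_center',42),('round_center',50),('jar_center',39)):
  for c in ('wrist','side'):
    if c=='side' and l=='square_center': s2=snapshot('side')
    S=s if c=='wrist' else s2
    for r in finder.pinpoint(l,c)[:2]:
      d=onz(S,r['at'][0]*640,r['at'][1]*480,z)[:2]-[553.5,-215.2]; print(l,c,round(r['confidence'],2),'x %.0f y %.0f'%(d@[np.cos(t),-np.sin(t)],d@[np.sin(t),np.cos(t)]))
b=cv2.resize(s2['img'][150:270,270:395,::-1],(500,480),interpolation=2)
cv2.imwrite('pics/fin.png',np.hstack([a,b]))
```

```text
square_center wrist 0.93 x -2 y -98
square_center side 0.63 x 5 y -98
vial_center wrist 0.64 x -1 y -31
vial_center side 0.7 x 1 y -47
round_center wrist 0.73 x -1 y 27
round_center side 0.9 x 6 y 38
jar_center wrist 0.84 x -68 y 218
jar_center wrist 0.82 x -166 y 281
jar_center side 0.71 x 6 y 79
jar_center side 0.56 x -169 y 291
```

View pics/fin.png

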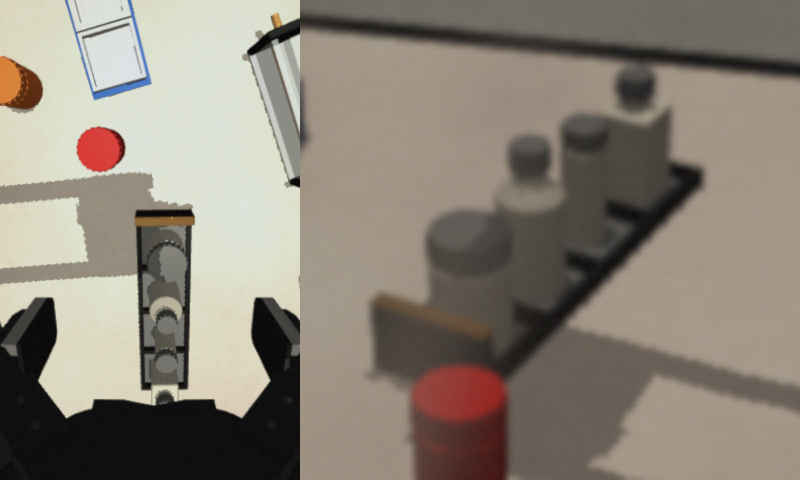

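All four stand upright in their pockets. From the end plate they run jar, round, vial, square, and the red and orange jars haven't moved. Handing in.

```bash
python3 -c "
from bench import order
print(order.hand_in())"
```

```text
the job is handed in; nothing more can be done
None
```

All four containers are in the loading rack in reverse order (jar, round, vial, square from its end plate); the last pictures show them upright and released, and the job was handed in at about 32 s, with no verdict returned.

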